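Unstack the battery packs into their charging bays

TASK

Take the two stacks of battery packs apart and put all five packs on charge: set each pack right side up and flat on the floor of the one shallow bay whose pocket has its shape and size, either way round. Lower them in gently rather than dropping them, and do not tip any pack over; leave them all released and at rest.

Things in the scene. Friction and masses are not known exactly. Their poses are not given: they have to be found in the camera images.
- slab_pack: the largest, oblong; at the bottom of one of the two stacks, lying on the bench: black battery pack with a white top panel, 104 x 60 x 30 mm high (loose, 0.05 to 0.5 kg). Origin at the centre of its underside, x along the 104 mm side, y along the 60 mm side, z up. Looks the same turned by half a turn.
- disc_pack: the big round one; at the bottom of the other stack, lying on the bench: round black battery pack with a white top panel, 62 mm diameter x 30 mm high (loose, 0.05 to 0.5 kg). Origin at the centre of its underside, z up.
- stick_pack: the long narrow one; in the second layer, on the slab or on the disc pack, with the puck pack on top of it: black battery pack with a white top panel, 88 x 32 x 30 mm high (loose, 0.05 to 0.5 kg). Origin at the centre of its underside, x along the 88 mm side, y along the 32 mm side, z up. Looks the same turned by half a turn.
- block_pack: the short oblong one; in the second layer, on whichever of the slab and disc packs does not carry the stick pack, nothing on it: black battery pack with a white top panel, 56 x 40 x 30 mm high (loose, 0.05 to 0.5 kg). Origin at the centre of its underside, x along the 56 mm side, y along the 40 mm side, z up. Looks the same turned by half a turn.
- puck_pack: the small round one; in the third layer, on top of the stick pack: round black battery pack with a white top panel, 36 mm diameter x 30 mm high (loose, 0.05 to 0.5 kg). Origin at the centre of its underside, z up.
- slab_bay: charging bay of the slab pack: shallow rectangular tray, pocket 120 x 76 mm inside the rim, 8 mm play each side. Fixed. Grey floor 4 mm above the bench (a seated pack's underside is 4 mm above this origin), aluminium rim 5 mm thick and 10 mm above the bench. Origin: centre of its underside, on the bench, x along the long side, y along the short side. The pack fits either way round.
- stick_bay: charging bay of the stick pack: shallow rectangular tray, pocket 104 x 48 mm inside the rim, 8 mm play each side. Fixed. Grey floor 4 mm above the bench (a seated pack's underside is 4 mm above this origin), aluminium rim 5 mm thick and 10 mm above the bench. Origin: centre of its underside, on the bench, x along the long side, y along the short side. The pack fits either way round.
- block_bay: charging bay of the block pack: shallow rectangular tray, pocket 72 x 56 mm inside the rim, 8 mm play each side. Fixed. Grey floor 4 mm above the bench (a seated pack's underside is 4 mm above this origin), aluminium rim 5 mm thick and 10 mm above the bench. Origin: centre of its underside, on the bench, x along the long side, y along the short side. The pack fits either way round.
- disc_bay: charging bay of the disc pack: shallow round tray, pocket 78 mm diameter inside the rim, 8 mm play all round. Fixed. Grey floor 4 mm above the bench (a seated pack's underside is 4 mm above this origin), aluminium rim 5 mm thick and 10 mm above the bench. Origin: centre of its underside, on the bench.
- puck_bay: charging bay of the puck pack: shallow round tray, pocket 52 mm diameter inside the rim, 8 mm play all round. Fixed. Grey floor 4 mm above the bench (a seated pack's underside is 4 mm above this origin), aluminium rim 5 mm thick and 10 mm above the bench. Origin: centre of its underside, on the bench.

How it is judged:
By the outcome, as a careful person would: the job done as asked, in the order asked, and still so for the second after the job is handed in, with the robot touching nothing.
It also fails if it takes over 115 s, if anything falls off the work surface, if the arm or the gripper's body presses on something with over 40 N, if the wrist force passes 120 N, or if a joint passes its speed limit or range.

ROBOT

A 6-joint arm with a two-finger parallel gripper is mounted at the origin on the work surface. World frame = base frame: x ahead of the robot, y to its left, z up, the work surface at z = 0. Lengths are in m, angles in rad, forces in N, time in s.
With the tool pointing down it reaches from about 0.3 to 0.875 m from the base axis. Payload 6.4 kg.
Tool frame: the origin (TCP) lies midway between the tips of the shut fingers; the grasp point (between the pads) lies 19 mm behind it; z points along the fingers, y is the line along which they close (so a half turn about z gives the same grasp; the last joint's range is limited). The gripper opens to 85 mm and grips with 20 to 120 N. Pads are 22 mm wide; open, the fingers measure 114 mm over their backs; the gripper's body (76 mm by 85 mm) begins 54 mm behind the grasp point. The pads swing forward as they close: fully open they stand 13 mm farther back than shut.
Start: joints at [0.948, 0.181, 1.607, -0, 1.354, -0.206], TCP at [0.233, 0.526, 0.231] pointing down, gripper open.
Joint ranges: [-2.99, 2.99], [-0.89, 2.07], [0.3, 2.58], [-1.14, 4.28], [0, 2.63], [-3.12, 3.12]. Speed limits (rad/s): [2.57, 2.57, 3.01, 3.14, 3.14, 3.14].

INTERFACE

Orientations are given as a unit quaternion [w, x, y, z].
In Python, from bench import ctrl gives the robot as it stands.
- The arm moves only by the tool drive_tool, never from a script. Its argument "plan" is a list that holds one entry, the list of rows, each a list of 4 numbers: the shift along the tool's x, y, z scaled (see below), then the turn about the tool's z scaled (see below). In form: [[[x, y, z, roll], ...]]. A call has 1 to 12 rows; each row is the pose to reach, as a shift and turn from the pose commanded when the call began, along the tool's axes at that moment, turning the shorter way round; what a row does not reach only later rows make up. The controller multiplies each number of a shift by 400 mm and each number of a turn by 180 degrees. A row lasts 1/12 s, in which the tool goes at most 41.7 mm and 7.16 degrees, less where a joint would pass 70% of its speed; a pose out of reach is approached as far as the arm can. A call with a number of a shift or a turn outside -1 to 1 is refused whole. A call with a gripper value outside its range is refused whole. "jaw" is the closure, from 0 (fully open) to 1 (shut), set as the call begins (left out, the last holds). The fingers move at their own pace and stop on an object; the grip force is fixed at half the most. Time passes only in rows, so rows that repeat a pose let the fingers close. It gives the time, the measured TCP pose, the force, the opening and the grip force at its end, in the units of the state.
- ctrl.get_obs(): the state, without advancing time (a new reading comes with each control period).
- ctrl.camera(name): name is "scene" or "top" or "wrist"; returns (picture, depth): 480x640x3 uint8, red, green, blue; 480x640 float32, m along the optical axis (not along the pixel's ray), 0 where there is no reading.
- ctrl.camera_info(name): a dict with "camera_matrix" (3x3 intrinsics, pixels), "R" (3x3) and "t" (3): a world point X has camera coordinates R X + t; the wrist camera has in their place "T_tool_cam" (4x4, takes a point from camera to tool coordinates, whose origin is the TCP and whose axes are the flange's). Camera axes: x right, y down, z forward; pixel columns grow to the right and rows downward; lengths in m; the calibration is good to about 2 mm. The wrist camera is an equidistant fisheye: a pixel r from the principal point sees the ray r / f radians off the axis. A picture is of the moment at which its call begins: read the wrist's pose just before it. camera_info takes no time and is no camera call.
- ctrl.hand_in(): hands the job in; it is judged then, once.
The state is a dict: "time_s": time; "q": joint angles; "dq": joint speeds; "joint_efforts": joint torques, N m; "eef_pos": TCP position; "eef_rot": TCP orientation; "wrist_force": force on the tool from outside, world axes, zero at the start; "torque": the same for the moment, N m; "opening": opening from 0.0 (shut) to 1.0 (fully open); "grasp_force": force on a finger pad.
Only numpy, scipy, OpenCV 4.12 (cv2) and the standard library are available. Lean on these libraries where they do the work, as an engineer would, in place of code of your own. Each camera call takes 0.05 s, during which the arm holds its last target. There are 200 camera calls.

## Working session

There is one attempt and no reset: what is moved stays moved. The work goes in short steps, Python scripts to look and compute and a tool call to move; the robot and the scene stay as the last step left them, time stands still between calls to the robot, and variables do not carry over. Pictures are saved under pics/ and viewed, at most 14 in all, crops included, and the job is handed in when it is done.

Besides the shell and the picture viewer there is one more tool, called after "Emit:" as name(argument=value, ...) on one line, values as JSON. drive_tool: Moves the arm, as the interface text tells. Its arguments: {"type":"object","properties":{"plan":{"type":"array"},"jaw":{"type":"number"}},"required":["plan"]}

```bash
mkdir -p pics; python3 - <<'E'
from bench import ctrl
import cv2,numpy as np
o=ctrl.get_obs();print(o['time_s'],o['eef_pos'],o['eef_rot'],o['opening'])
for n in ['top','scene']:
    im,d=ctrl.camera(n);cv2.imwrite(f'pics/{n}0.png',im[:,:,::-1]);np.save(f'{n}_d.npy',d);i=ctrl.camera_info(n)
    print(n,i)
E
```

```text
0.0 [0.23241904 0.52534536 0.2304046 ] [-3.52609047e-04  2.06881096e-01  9.78365715e-01 -7.85066984e-04] 1.0043084530558974
top {'camera_matrix': array([[540.69273402,   0.        , 323.52658731],
       [  0.        , 540.69273402, 235.88075554],
       [  0.        ,   0.        ,   1.        ]]), 'R': array([[-0.0052984 , -0.99980019,  0.01927445],
       [-0.99856332,  0.0042621 , -0.05341475],
       [ 0.05332193, -0.01952978, -0.99838638]]), 't': array([-0.00713742,  0.53958767,  1.46013462])}
scene {'camera_matrix': array([[537.84106534,   0.        , 316.20119734],
       [  0.        , 537.84106534, 240.61492691],
       [  0.        ,   0.        ,   1.        ]]), 'R': array([[-0.13236529,  0.99112544,  0.0122387 ],
       [ 0.73406602,  0.10631692, -0.67070395],
       [-0.66605293, -0.0797939 , -0.74162418]]), 't': array([ 0.09016351, -0.3633271 ,  1.52224642])}
```

View pics/top0.png

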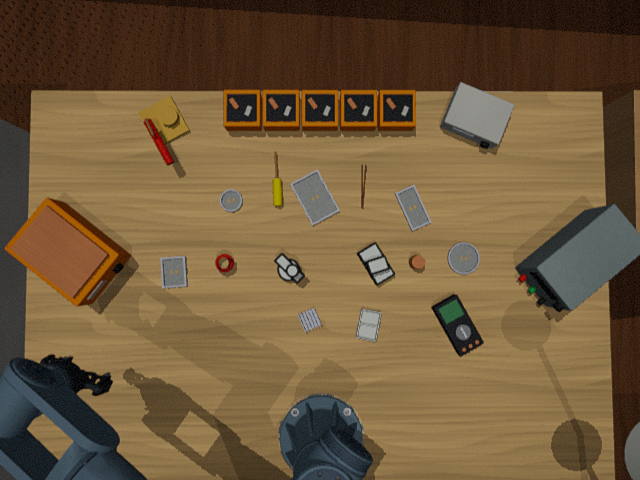

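View pics/scene0.png

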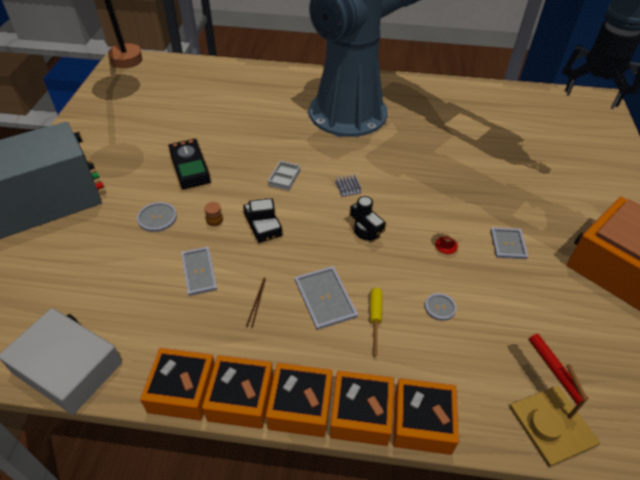

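The top view shows the disc+stick+puck stack at about (289,267) and the slab+block stack at (376,263). The bays are disc (463,258), stick (413,207), slab (315,197), puck (231,201) and block (174,272). I'll enlarge these next.

```bash
python3 - <<'E'
import cv2,numpy as np
im=cv2.imread('pics/top0.png')
def crop(u,v,w,h,s):
    c=cv2.resize(im[v:v+h,u:u+w],None,fx=s,fy=s,interpolation=cv2.INTER_CUBIC)
    for k in range(0,w,10):
        cv2.line(c,(k*s,0),(k*s,6),(0,0,255),1); cv2.putText(c,str(u+k),(k*s,16),0,.35,(0,0,255),1)
    for k in range(0,h,10):
        cv2.line(c,(0,k*s),(6,k*s),(0,0,255),1); cv2.putText(c,str(v+k),(8,k*s+4),0,.35,(0,0,255),1)
    return c
a=np.hstack([crop(265,240,50,50,8),crop(350,235,50,50,8)])
cv2.imwrite('pics/st.png',a)
b=np.vstack([np.hstack([crop(285,165,60,65,4),crop(390,180,50,65,4),crop(440,230,50,65,4)]),np.hstack([crop(210,175,60,65,4),crop(150,240,100,65,4)])])
cv2.imwrite('pics/bays.png',b)
E
```

```text
(no output)
```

View pics/st.png

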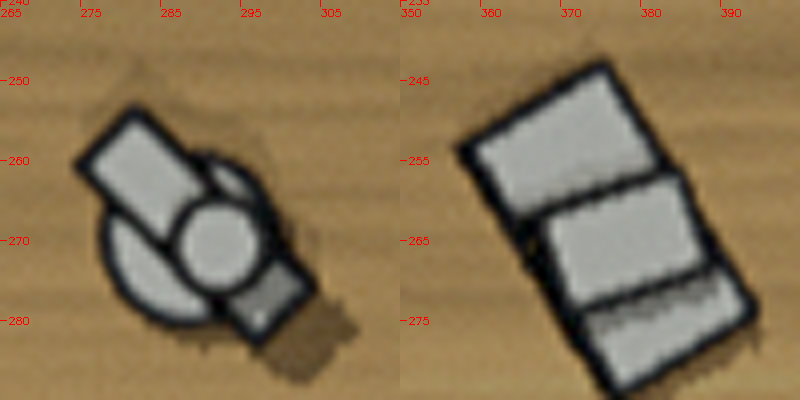

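View pics/bays.png

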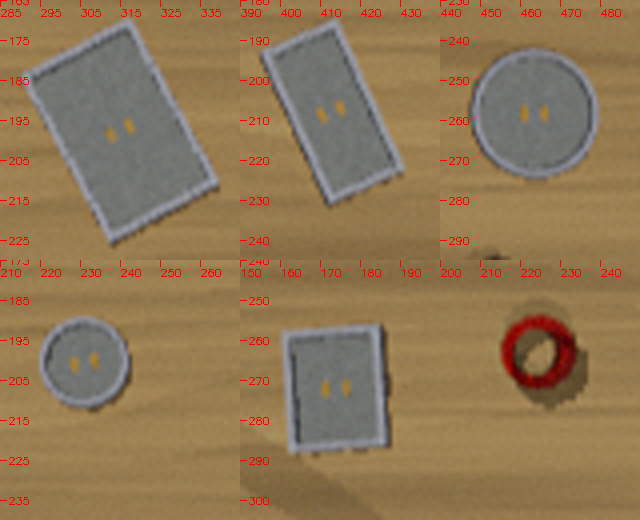

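Pixel corners read off: slab bay, stick bay and block bay rims, disc bay centre (463.7,258.3), puck bay centre (231.3,200.5), puck centre (292.3,270.4). I'll convert these to world positions.

```bash
cat > h.py <<'E'
import numpy as np
from bench import ctrl
from scipy.spatial.transform import Rotation as Ro
def world(pts,z,cam='top'):
    i=ctrl.camera_info(cam);K=i['camera_matrix'];R=i['R'];C=-R.T@i['t']
    p=np.c_[np.atleast_2d(pts),np.ones(len(np.atleast_2d(pts)))]
    d=(R.T@np.linalg.solve(K,p.T)).T
    return (C+d*((z-C[2])/d[:,2])[:,None])[:,:2]
def rect(pts,z):
    w=world(pts,z);e=np.roll(w,-1,0)-w;L=np.hypot(*e.T)
    k=0 if L[0]+L[2]>L[1]+L[3] else 1
    v=e[k]-e[(k+2)%4]
    return w.mean(0).round(4),round(np.degrees(np.arctan2(v[1],v[0]))%180,1),(L*1e3).round(0)
def wraps(a): return (a+90)%180-90
def go(cur,x,y,z,psi):
    """cur=(x,y,z,yaw of tool y axis deg); psi = wanted tool-y direction mod 180"""
    a=np.radians(cur[3]);ty=np.array([np.cos(a),np.sin(a)]);tx=np.array([-ty[1],ty[0]])  # z down: x = y cross z
    tx=np.cross([*ty,0],[0,0,-1])[:2]
    d=np.array([x,y])-cur[:2];t=wraps(psi-cur[3])
    print('row',np.round([d@tx/.4,d@ty/.4,-(z-cur[2])/.4,-t/180],4).tolist(), 'mm',round(np.hypot(*d)*1e3),'deg',round(t))
    return np.array([x,y,z,cur[3]+t])
def cur():
    o=ctrl.get_obs();M=Ro.from_quat(o['eef_rot'],scalar_first=True).as_matrix()
    return np.array([*o['eef_pos'],np.degrees(np.arctan2(M[1,1],M[0,1]))])
E
python3 - <<'E'
from h import *
A=np.array
def c(x0,u,v,s,p): p=A(p,float);return np.c_[u+(p[:,0]-x0)/s,v+p[:,1]/s]
print('slabbay',rect(c(0,285,165,4,[(133,25),(28,75),(113,241),(218,184)]),.01))
print('stickbay',rect(c(240,390,180,4,[(338,24),(263,57),(331,204),(403,170)]),.01))
print('blockbay',rect(c(240,150,175,4,[(284,333),(381,325),(388,444),(292,452)]),.01))
print('discbay',world([463.75,258.25],.01),'puckbay',world([231.25,200.5],.01))
print('puck',world([292.25,270.4],.09))
print('stick',rect(c(0,265,240,8,[(135,105),(78,165),(262,345),(317,288)]),.06))
print('disc',world([265+190/8,240+238/8],.02))
print('block',rect(c(400,350,235,8,[(676,170),(540,215),(577,307),(717,262)]),.06))
print('slab',rect(c(400,350,235,8,[(605,62),(462,148),(615,397),(757,310)]),.02))
w=world([292.25,270.4],.09)[0]
k=cur();print(k)
E
```

```text
slabbay (array([0.6446, 0.011 ]), np.float64(27.3), array([ 80., 128.,  82., 124.]))
stickbay (array([ 0.6144, -0.2577]), np.float64(23.7), array([ 57., 111.,  55., 110.]))
blockbay (array([0.4432, 0.396 ]), np.float64(4.1), array([66., 81., 65., 81.]))
discbay [[ 0.47669322 -0.39422031]] puckbay [[0.6378101 0.2422092]]
puck [[0.44682002 0.07280472]]
stick (array([0.4523, 0.0805]), np.float64(45.0), array([27., 85., 26., 85.]))
disc [[0.44792006 0.08495074]]
block (array([ 0.46  , -0.1535]), np.float64(107.7), array([47., 33., 49., 33.]))
slab (array([ 0.4632, -0.1523]), np.float64(31.1), array([57., 99., 57., 99.]))
[ 0.23249247  0.52535855  0.23044978 66.11695621]
```

```bash
python3 - <<'E'
from h import *
k=cur()
k=go(k,.447,.073,.16,135);k=go(k,.447,.073,.067,135);k=go(k,.447,.073,.17,135);k=go(k,.638,.242,.17,135);k=go(k,.638,.242,.0125,135)
E
```

```text
row [-0.9482, -0.8169, 0.1761, -0.3827] mm 501 deg 69
row [0.0, 0.0, 0.2325, -0.0] mm 0 deg 0
row [0.0, 0.0, -0.2575, -0.0] mm 0 deg 0
row [-0.6364, -0.0389, -0.0, -0.0] mm 255 deg 0
row [0.0, 0.0, 0.3938, -0.0] mm 0 deg 0
```

Emit:
drive_tool(plan=[[[-0.948, -0.817, 0.176, -0.383], [-0.948, -0.817, 0.176, -0.383], [-0.948, -0.817, 0.176, -0.383], [-0.948, -0.817, 0.176, -0.383], [-0.948, -0.817, 0.176, -0.383], [-0.948, -0.817, 0.176, -0.383], [-0.948, -0.817, 0.176, -0.383], [-0.948, -0.817, 0.176, -0.383], [-0.948, -0.817, 0.176, -0.383], [-0.948, -0.817, 0.176, -0.383], [-0.948, -0.817, 0.176, -0.383], [-0.948, -0.817, 0.176, -0.383]]], jaw=0)

```text
time_s: 1.1
eef_pos: [0.421, 0.1293, 0.1695]
eef_rot: [0.0, -0.386, 0.923, 0.0]
wrist_force: [0.6, 0.4, -0.1]
opening: 1.002
grasp_force: 0.0
```

Emit:
drive_tool(plan=[[[0, 0, 0, 0], [0, 0, 0, 0]]])

```text
time_s: 1.27
eef_pos: [0.4213, 0.1286, 0.1693]
eef_rot: [-0.001, -0.381, 0.925, 0.0]
wrist_force: [-0.6, 1.4, 0.4]
opening: 0.997
grasp_force: 0.0
```

```bash
python3 - <<'E'
from h import *
import cv2
k=cur();print(k)
im,d=ctrl.camera('wrist');cv2.imwrite('pics/w1.png',im[:,:,::-1]);print(ctrl.camera_info('wrist'))
go(k,.447,.073,.16,135)
E
```

```text
[4.21254502e-01 1.28586357e-01 1.69256467e-01 1.34742241e+02]
{'camera_matrix': array([[371.64829954,   0.        , 314.59557105],
       [  0.        , 371.64829954, 244.05125516],
       [  0.        ,   0.        ,   1.        ]]), 'T_tool_cam': array([[-3.90682260e-04, -9.53260960e-01, -3.02147959e-01,
         7.52898412e-02],
       [ 9.99998867e-01, -8.11631962e-04,  1.26764135e-03,
        -7.86871702e-04],
       [-1.45362595e-03, -3.02147122e-01,  9.53260197e-01,
        -1.41805205e-01],
       [ 0.00000000e+00,  0.00000000e+00,  0.00000000e+00,
         1.00000000e+00]])}
row [0.0521, -0.144, 0.0231, -0.0014] mm 61 deg 0
```

View pics/w1.png

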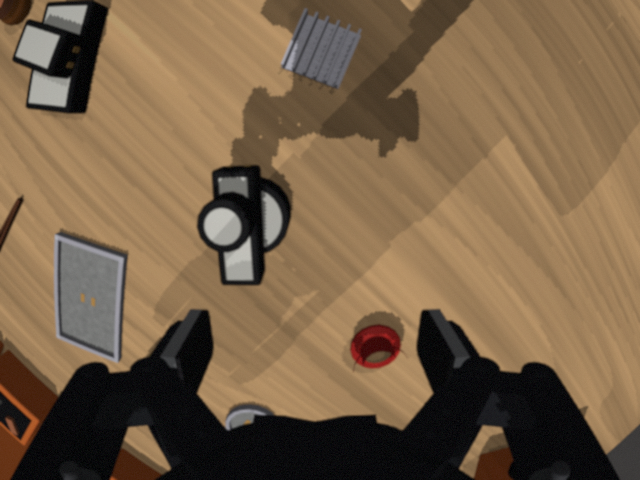

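The wrist view shows the puck top at about (224,225), with the stick from (236,170) to (243,282) and the disc beneath it. I'll check those against the top view.

```bash
cat >> h.py <<'E'
def wworld(pts,z,pose=None):
    o=ctrl.get_obs() if pose is None else pose
    M=Ro.from_quat(o['eef_rot'],scalar_first=True).as_matrix();i=ctrl.camera_info('wrist');K=i['camera_matrix'];T=i['T_tool_cam']
    p=np.atleast_2d(np.array(pts,float))-K[:2,2];r=np.hypot(*p.T);th=r/K[0,0]
    d=np.c_[p/r[:,None]*np.sin(th)[:,None],np.cos(th)]
    C=M@T[:3,3]+o['eef_pos'];d=d@(M@T[:3,:3]).T
    return (C+d*((z-C[2])/d[:,2])[:,None])[:,:2]
E
python3 - <<'E'
from h import *
print('puck',wworld([224,223],.09))
s=wworld([(214,168),(260,166),(263,283),(222,284)],.06);print('stick',s,s.mean(0))
E
```

```text
puck [[0.44746777 0.07599416]]
stick [[0.43388468 0.04458214]
 [0.41070445 0.0672475 ]
 [0.47236356 0.12694431]
 [0.495448   0.10551447]] [0.45310017 0.08607211]
```

Emit:
drive_tool(plan=[[[0.05, -0.141, 0.023, 0], [0.05, -0.141, 0.023, 0], [0.05, -0.141, 0.023, 0]]])

```text
time_s: 1.57
eef_pos: [0.4474, 0.0758, 0.1603]
eef_rot: [-0.0, -0.383, 0.924, -0.0]
wrist_force: [0.1, 0.4, 0.5]
opening: 0.997
grasp_force: 0.0
```

Emit:
drive_tool(plan=[[[0, 0, 0, 0], [0, 0, 0.08, 0], [0, 0, 0.16, 0], [0, 0, 0.2, 0], [0, 0, 0.232, 0], [0, 0, 0.232, 0], [0, 0, 0.232, 0]]])

```text
time_s: 2.15
eef_pos: [0.4457, 0.0781, 0.0676]
eef_rot: [-0.001, -0.384, 0.923, 0.001]
wrist_force: [-0.2, -0.1, 0.7]
opening: 1.003
grasp_force: 0.0
```

Emit:
drive_tool(plan=[[[0, 0, 0, 0], [0, 0, 0, 0], [0, 0, 0, 0], [0, 0, 0, 0], [0, 0, 0, 0], [0, 0, 0, 0], [0, 0, 0, 0], [0, 0, 0, 0]]], jaw=1)

```text
time_s: 2.82
eef_pos: [0.4476, 0.0764, 0.069]
eef_rot: [0.001, -0.383, 0.924, -0.0]
wrist_force: [-0.8, 0.4, 6.0]
opening: 0.397
grasp_force: 59.5
```

Emit:
drive_tool(plan=[[[0, 0, -0.02, 0], [0, 0, -0.06, 0], [0, 0, -0.14, 0], [0, 0, -0.22, 0], [0, 0, -0.26, 0], [0, 0, -0.26, 0], [0, 0, -0.26, 0]]])

```text
time_s: 3.4
eef_pos: [0.4474, 0.0764, 0.173]
eef_rot: [0.001, -0.383, 0.924, -0.001]
wrist_force: [-0.2, -0.6, -1.2]
opening: 0.401
grasp_force: 59.8
```

```bash
python3 - <<'E'
from h import *
o=ctrl.get_obs();print(o['wrist_force'],o['opening'],o['grasp_force'])
k=cur();print(k);k=go(k,.638,.242,.17,135);go(k,.638,.242,.013,135)
E
```

```text
[-0.20695813 -0.6212255  -1.20122953] 0.40076929606508976 59.82497692108154
[4.47443453e-01 7.63653793e-02 1.73039292e-01 1.35049141e+02]
row [-0.6296, -0.0446, 0.0076, 0.0003] mm 252 deg 0
row [0.0, 0.0, 0.3925, -0.0] mm 0 deg 0
```

Emit:
drive_tool(plan=[[[-0.07, -0.005, 0, 0], [-0.17, -0.012, 0, 0], [-0.27, -0.019, 0, 0], [-0.37, -0.026, 0, 0], [-0.47, -0.033, 0, 0], [-0.55, -0.04, 0, 0], [-0.605, -0.043, 0, 0], [-0.63, -0.045, 0, 0], [-0.63, -0.045, 0, 0], [-0.63, -0.045, 0, 0]]])

```text
time_s: 4.23
eef_pos: [0.6362, 0.242, 0.1692]
eef_rot: [-0.002, -0.383, 0.924, 0.0]
wrist_force: [0.2, -0.0, -0.6]
opening: 0.397
grasp_force: 59.8
```

Emit:
drive_tool(plan=[[[0, 0, 0.05, 0], [0, 0, 0.13, 0], [0, 0, 0.21, 0], [0, 0, 0.29, 0], [0, 0, 0.34, 0], [0, 0, 0.36, 0], [0, 0, 0.37, 0], [0, 0, 0.38, 0], [0, 0, 0.385, 0], [0, 0, 0.39, 0], [0, 0, 0.39, 0]]])

```text
time_s: 5.15
eef_pos: [0.6383, 0.2423, 0.0169]
eef_rot: [0.001, -0.383, 0.924, -0.0]
wrist_force: [0.4, -0.2, -0.6]
opening: 0.4
grasp_force: 59.8
```

```bash
python3 - <<'E'
from h import *
import cv2
o=ctrl.get_obs();print(o['wrist_force'],o['opening'],cur())
im,d=ctrl.camera('wrist');cv2.imwrite('pics/w2.png',im[:,:,::-1])
E
```

```text
[ 0.37979984 -0.17723881 -0.61034901] 0.40025543573347744 [6.38259276e-01 2.42250615e-01 1.69278541e-02 1.35058288e+02]
```

View pics/w2.png

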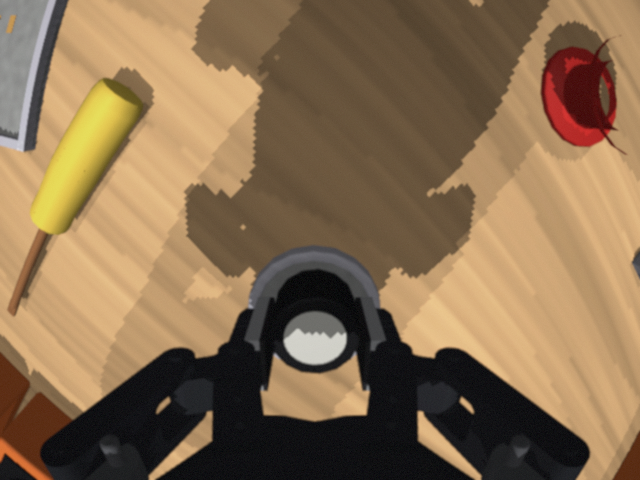

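The puck (315,335) hangs inside the bay rim, whose arc runs (250,310)–(380,310), and is centred. I'll lower it a little at a time until it touches.

Emit:
drive_tool(plan=[[[0, 0, 0.003, 0], [0, 0, 0.006, 0], [0, 0, 0.009, 0], [0, 0, 0.0095, 0], [0, 0, 0.0095, 0], [0, 0, 0.0095, 0]]])

```text
time_s: 5.7
eef_pos: [0.6378, 0.2423, 0.013]
eef_rot: [0.0, -0.383, 0.924, -0.0]
wrist_force: [-2.3, -0.9, 5.1]
opening: 0.399
grasp_force: 60.7
```

Emit:
drive_tool(plan=[[[0, 0, 0, 0], [0, 0, 0, 0], [0, 0, 0, 0], [0, 0, 0, 0], [0, 0, 0, 0]]], jaw=0.2)

```text
time_s: 6.12
eef_pos: [0.6374, 0.2421, 0.0118]
eef_rot: [-0.0, -0.383, 0.924, 0.0]
wrist_force: [0.0, -0.1, -0.1]
opening: 0.798
grasp_force: 0.0
```

Emit:
drive_tool(plan=[[[0, 0, -0.04, 0], [0, 0, -0.12, 0], [0, 0, -0.22, 0], [0, 0, -0.32, 0], [0, 0, -0.4, 0], [0, 0, -0.4, 0], [0, 0, -0.4, 0]]], jaw=0)

```text
time_s: 6.7
eef_pos: [0.6395, 0.2426, 0.1769]
eef_rot: [0.004, -0.383, 0.924, -0.001]
wrist_force: [-0.2, -0.6, -0.6]
opening: 1.0
grasp_force: 0.0
```

```bash
python3 - <<'E'
from h import *
import cv2
im,d=ctrl.camera('top');cv2.imwrite('pics/t2.png',im[:,:,::-1])
c=cv2.resize(im[150:300,210:400,::-1],None,fx=4,fy=4,interpolation=cv2.INTER_CUBIC);cv2.imwrite('pics/t2c.png',c)
k=cur();print(k);k=go(k,.453,.082,.14,134.5);k=go(k,.453,.082,.039,134.5)
E
```

```text
[  0.63793542   0.24226136   0.17384772 135.06470429]
row [0.6102, 0.0443, 0.0846, 0.0031] mm 245 deg -1
row [0.0, 0.0, 0.2525, -0.0] mm 0 deg 0
```

View pics/t2c.png

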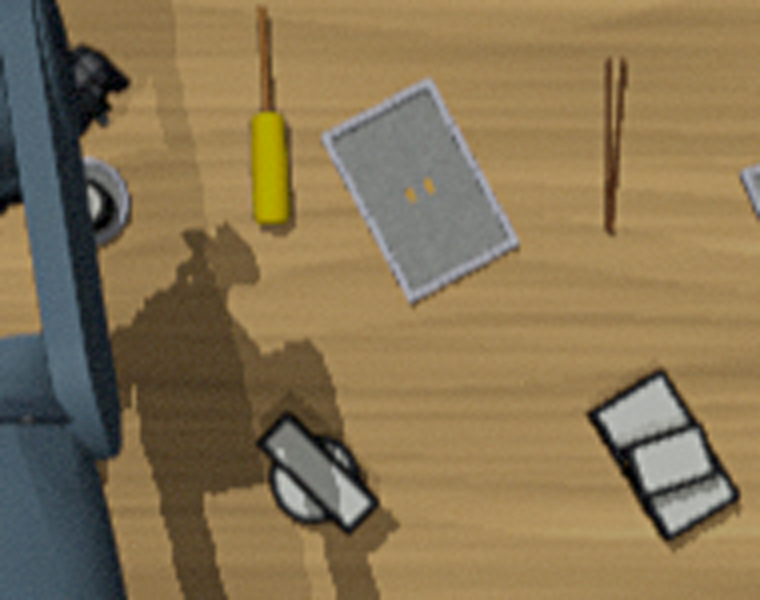

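The stick hasn't moved, with its centre at about (289.8,268) in the full picture. The puck sits in its bay.

Emit:
drive_tool(plan=[[[0.1, 0.007, 0, 0], [0.2, 0.014, 0.02, 0.003], [0.3, 0.022, 0.04, 0.003], [0.4, 0.03, 0.06, 0.003], [0.5, 0.036, 0.08, 0.003], [0.57, 0.041, 0.085, 0.003], [0.61, 0.044, 0.085, 0.003], [0.61, 0.044, 0.085, 0.003], [0.61, 0.044, 0.085, 0.003]]])

```text
time_s: 7.5
eef_pos: [0.4517, 0.0817, 0.1371]
eef_rot: [-0.001, -0.378, 0.926, 0.001]
wrist_force: [-0.2, 0.3, 0.2]
opening: 1.0
grasp_force: 0.0
```

Emit:
drive_tool(plan=[[[0, 0, 0.06, 0], [0, 0, 0.14, 0], [0, 0, 0.2, 0], [0, 0, 0.24, 0], [0, 0, 0.252, 0], [0, 0, 0.252, 0], [0, 0, 0.252, 0]]])

```text
time_s: 8.08
eef_pos: [0.4534, 0.0823, 0.0374]
eef_rot: [0.0, -0.379, 0.925, 0.0]
wrist_force: [0.7, -0.4, -0.1]
opening: 1.002
grasp_force: 0.0
```

Emit:
drive_tool(plan=[[[0, 0, 0, 0], [0, 0, 0, 0], [0, 0, 0, 0], [0, 0, 0, 0], [0, 0, 0, 0], [0, 0, 0, 0], [0, 0, 0, 0], [0, 0, 0, 0]]], jaw=1)

```text
time_s: 8.75
eef_pos: [0.4535, 0.0818, 0.0381]
eef_rot: [0.001, -0.379, 0.925, -0.0]
wrist_force: [-0.3, 0.5, 4.5]
opening: 0.362
grasp_force: 60.6
```

Emit:
drive_tool(plan=[[[0, 0, -0.02, 0], [0, 0, -0.06, 0], [0, 0, -0.14, 0], [0, 0, -0.22, 0], [0, 0, -0.26, 0], [0, 0, -0.26, 0], [0, 0, -0.26, 0]]])

```text
time_s: 9.33
eef_pos: [0.4532, 0.0818, 0.1421]
eef_rot: [0.001, -0.379, 0.925, -0.001]
wrist_force: [0.4, 0.5, -0.9]
opening: 0.358
grasp_force: 59.8
```

```bash
python3 - <<'E'
from h import *
import cv2
o=ctrl.get_obs();print(o['wrist_force'],o['opening'],o['grasp_force'])
im,d=ctrl.camera('wrist');cv2.imwrite('pics/w3.png',im[:,:,::-1])
k=cur();print(k);k=go(k,.6144,-.2577,.145,113.7);go(k,.6144,-.2577,.017,113.7)
E
```

```text
[ 0.41500298  0.50971165 -0.86902407] 0.3584765736474465 59.79624688625336
[4.52108536e-01 8.18902204e-02 1.40782619e-01 1.34516757e+02]
row [0.3059, -0.8898, -0.0105, 0.1156] mm 376 deg -21
row [0.0, 0.0, 0.32, -0.0] mm 0 deg 0
```

View pics/w3.png

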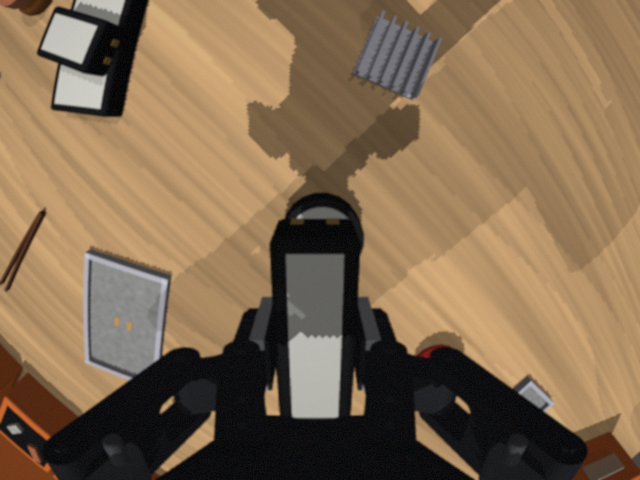

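The stick is held straight in the pads, its far top edge at about (315,253). I'll check where along the stick the grip sits.

```bash
python3 - <<'E'
from h import *
k=cur();w=wworld([(315,253),(315,418),(315,412)],k[2]+.022);print((w-k[:2]), np.hypot(*(w-k[:2]).T))
E
```

```text
[[-0.02397775 -0.02425535]
 [ 0.03031201  0.0291379 ]
 [ 0.02765348  0.02652269]] [0.03410652 0.04204563 0.03831669]
```

```bash
python3 - <<'E'
from h import *
k=cur();k=go(k,.6107,-.2593,.145,113.7);go(k,.6107,-.2593,.016,113.7)
E
```

```text
row [0.3153, -0.8862, -0.0105, 0.1156] mm 376 deg -21
row [0.0, 0.0, 0.3225, -0.0] mm 0 deg 0
```

Emit:
drive_tool(plan=[[[0.015, -0.044, 0, 0], [0.045, -0.13, -0.01, 0.025], [0.08, -0.22, -0.01, 0.05], [0.11, -0.31, -0.01, 0.08], [0.145, -0.41, -0.01, 0.1], [0.18, -0.51, -0.01, 0.116], [0.22, -0.61, -0.01, 0.116], [0.25, -0.71, -0.01, 0.116], [0.285, -0.8, -0.01, 0.116], [0.315, -0.886, -0.01, 0.116], [0.315, -0.886, -0.01, 0.116], [0.315, -0.886, -0.01, 0.116]]])

```text
time_s: 10.38
eef_pos: [0.6101, -0.2606, 0.1417]
eef_rot: [-0.002, -0.203, 0.979, 0.002]
wrist_force: [-0.8, 0.7, -1.5]
opening: 0.364
grasp_force: 60.0
```

Emit:
drive_tool(plan=[[[0, 0, 0, 0], [0, 0, 0.05, 0], [0, 0, 0.13, 0], [0, 0, 0.21, 0], [0, 0, 0.26, 0], [0, 0, 0.285, 0], [0, 0, 0.295, 0], [0, 0, 0.305, 0], [0, 0, 0.31, 0], [0, 0, 0.315, 0], [0, 0, 0.315, 0]]])

```text
time_s: 11.3
eef_pos: [0.612, -0.2595, 0.0203]
eef_rot: [0.001, -0.205, 0.979, -0.001]
wrist_force: [0.3, 0.3, -1.0]
opening: 0.364
grasp_force: 60.0
```

```bash
python3 - <<'E'
from h import *
import cv2
o=ctrl.get_obs();print(o['wrist_force'],o['opening'],cur())
im,d=ctrl.camera('wrist');cv2.imwrite('pics/w4.png',im[:,:,::-1])
E
```

```text
[ 0.30892586  0.30596818 -1.04985419] 0.36364505678254433 [ 6.12031116e-01 -2.59503282e-01  2.03073143e-02  1.13647331e+02]
```

View pics/w4.png

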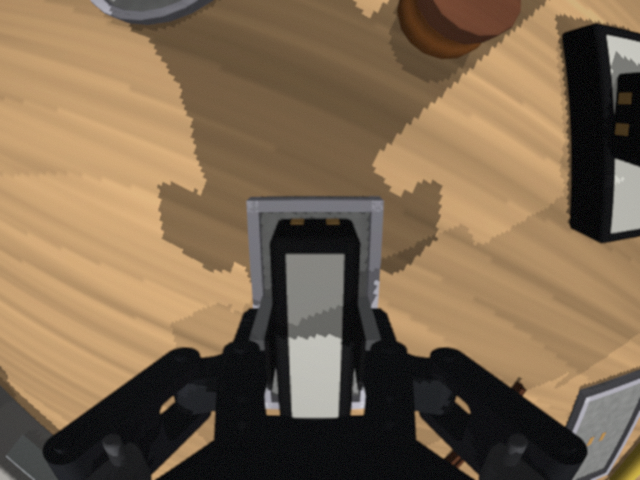

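The stick is aligned and centred between the rims (260 and 372). I'll lower it in.

Emit:
drive_tool(plan=[[[0, 0, 0.004, 0], [0, 0, 0.008, 0], [0, 0, 0.012, 0], [0, 0, 0.015, 0], [0, 0, 0.017, 0], [0, 0, 0.017, 0], [0, 0, 0.017, 0]]])

```text
time_s: 11.93
eef_pos: [0.6113, -0.2592, 0.0123]
eef_rot: [-0.0, -0.205, 0.979, 0.0]
wrist_force: [-0.1, 0.0, -1.3]
opening: 0.36
grasp_force: 60.1
```

Emit:
drive_tool(plan=[[[0, 0, 0.001, 0], [0, 0, 0.002, 0], [0, 0, 0.0025, 0], [0, 0, 0.0025, 0], [0, 0, 0.0025, 0]]])

```text
time_s: 12.35
eef_pos: [0.6114, -0.2592, 0.0122]
eef_rot: [-0.0, -0.205, 0.979, -0.0]
wrist_force: [-2.7, 1.6, 4.6]
opening: 0.361
grasp_force: 61.0
```

Emit:
drive_tool(plan=[[[0, 0, 0, 0], [0, 0, 0, 0], [0, 0, 0, 0], [0, 0, 0, 0], [0, 0, 0, 0]]], jaw=0.3)

```text
time_s: 12.77
eef_pos: [0.6113, -0.2592, 0.0113]
eef_rot: [-0.0, -0.205, 0.979, -0.0]
wrist_force: [-0.3, -0.0, 0.9]
opening: 0.701
grasp_force: 0.0
```

Emit:
drive_tool(plan=[[[0, 0, -0.04, 0], [0, 0, -0.12, 0], [0, 0, -0.22, 0], [0, 0, -0.32, 0], [0, 0, -0.4, 0], [0, 0, -0.4, 0], [0, 0, -0.4, 0]]], jaw=0)

```text
time_s: 13.35
eef_pos: [0.6129, -0.2601, 0.1747]
eef_rot: [0.002, -0.205, 0.979, -0.002]
wrist_force: [-0.6, -0.2, -0.6]
opening: 0.999
grasp_force: 0.0
```

```bash
python3 - <<'E'
from h import *
k=cur();print(k);k=go(k,.46,-.1535,.14,17.7)
E
```

```text
[  0.61291685  -0.26014455   0.17471497 113.64275632]
row [0.2433, 0.3975, 0.0868, -0.467] mm 186 deg 84
```

Emit:
drive_tool(plan=[[[0.05, 0.08, 0.02, 0.04], [0.1, 0.16, 0.04, 0.08], [0.15, 0.24, 0.06, 0.12], [0.2, 0.32, 0.08, 0.16], [0.23, 0.38, 0.087, 0.2], [0.243, 0.398, 0.087, 0.24], [0.243, 0.398, 0.087, 0.28], [0.243, 0.398, 0.087, 0.32], [0.243, 0.398, 0.087, 0.36], [0.243, 0.398, 0.087, 0.4], [0.243, 0.398, 0.087, 0.44], [0.243, 0.398, 0.087, 0.48]]])

```text
time_s: 14.35
eef_pos: [0.4572, -0.1515, 0.1347]
eef_rot: [-0.002, 0.52, 0.854, 0.0]
wrist_force: [0.3, -0.5, -0.8]
opening: 1.001
grasp_force: 0.0
```

Emit:
drive_tool(plan=[[[0, 0, 0, 0.04], [0, 0, 0, 0.053], [0, 0, 0, 0.053], [0, 0, 0, 0.053]]])

```text
time_s: 14.68
eef_pos: [0.4575, -0.1517, 0.1352]
eef_rot: [-0.001, 0.586, 0.81, -0.0]
wrist_force: [-0.7, -0.7, -0.4]
opening: 0.999
grasp_force: 0.0
```

```bash
python3 - <<'E'
from h import *
import cv2
o=ctrl.get_obs();print(o['q'],cur())
im,d=ctrl.camera('wrist');cv2.imwrite('pics/w5.png',im[:,:,::-1])
E
```

```text
[-5.67094459e-01  8.84718294e-02  1.92067851e+00 -1.27806722e-05
  1.13510867e+00 -8.85650577e-01] [ 0.45754082 -0.15173963  0.13519183 18.25233102]
```

View pics/w5.png

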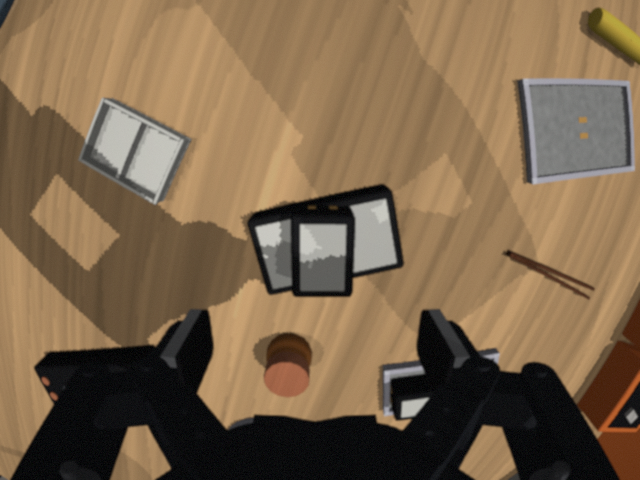

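The block's top panel spans (300,223)–(348,223)–(351,287)–(297,288), and the slab lies below with corners near (250,213), (388,187), (403,267), (270,293).

```bash
python3 - <<'E'
from h import *
w=wworld([(300,222),(348,222),(351,288),(296,288)],.06);e=np.roll(w,-1,0)-w;print('block',w.mean(0),np.hypot(*e.T),np.degrees(np.arctan2(e[:,1],e[:,0])))
w=wworld([(250,213),(388,187),(403,267),(270,293)],.03);e=np.roll(w,-1,0)-w;print('slab',w.mean(0),np.hypot(*e.T),np.degrees(np.arctan2(e[:,1],e[:,0])))
k=cur()
for t in [(.4565,-.1527)]:
  k=go(k,*t,.039,17.7)
E
```

```text
block [ 0.46458551 -0.14824216] [0.02899327 0.04369725 0.03530699 0.04361678] [  18.33812954  -67.57242031 -161.80235375  104.13420928]
slab [ 0.46769652 -0.14693726] [0.09610136 0.05984764 0.09921688 0.06136992] [  29.20168579  -57.86634994 -149.87394955  119.16304251]
row [-0.001, -0.0035, 0.2412, 0.0031] mm 1 deg -1
```

```bash
python3 - <<'E'
from h import *
k=cur();print(k);k=go(k,.4625,-.151,.039,17.9)
E
```

```text
[ 0.45772594 -0.15189408  0.13548491 18.2535948 ]
row [-0.0016, 0.012, 0.2412, 0.002] mm 5 deg 0
```

Emit:
drive_tool(plan=[[[-0.002, 0.012, 0.05, 0.002], [-0.002, 0.012, 0.13, 0.002], [-0.002, 0.012, 0.19, 0.002], [-0.002, 0.012, 0.225, 0.002], [-0.002, 0.012, 0.241, 0.002], [-0.002, 0.012, 0.241, 0.002], [-0.002, 0.012, 0.241, 0.002]]])

```text
time_s: 15.32
eef_pos: [0.4634, -0.1516, 0.0403]
eef_rot: [-0.0, 0.589, 0.808, -0.0]
wrist_force: [0.4, 0.3, 0.2]
opening: 0.999
grasp_force: 0.0
```

Emit:
drive_tool(plan=[[[0, 0, 0, 0], [0, 0, 0, 0], [0, 0, 0, 0], [0, 0, 0, 0], [0, 0, 0, 0], [0, 0, 0, 0], [0, 0, 0, 0], [0, 0, 0, 0]]], jaw=1)

```text
time_s: 15.98
eef_pos: [0.4641, -0.1521, 0.0413]
eef_rot: [0.001, 0.589, 0.808, 0.0]
wrist_force: [-1.3, 0.3, 6.2]
opening: 0.454
grasp_force: 61.4
```

Emit:
drive_tool(plan=[[[0, 0, -0.02, 0], [0, 0, -0.06, 0], [0, 0, -0.14, 0], [0, 0, -0.22, 0], [0, 0, -0.26, 0], [0, 0, -0.26, 0], [0, 0, -0.26, 0]]])

```text
time_s: 16.57
eef_pos: [0.4636, -0.1518, 0.145]
eef_rot: [0.001, 0.589, 0.808, 0.0]
wrist_force: [-0.3, 0.5, -2.1]
opening: 0.453
grasp_force: 60.9
```

```bash
python3 - <<'E'
from h import *
import cv2
o=ctrl.get_obs();print(o['wrist_force'],o['opening'],o['grasp_force'],o['q'])
im,d=ctrl.camera('wrist');cv2.imwrite('pics/w6.png',im[:,:,::-1])
k=cur();print(k);
E
```

```text
[-0.3359067   0.50564263 -2.06931669] 0.4533349951337093 60.89223504066467 [-5.60229843e-01  8.37736362e-02  1.90311844e+00  9.85928773e-06
  1.15250250e+00 -8.70924807e-01]
[ 0.46271644 -0.15121837  0.14360502 17.79660793]
```

View pics/w6.png

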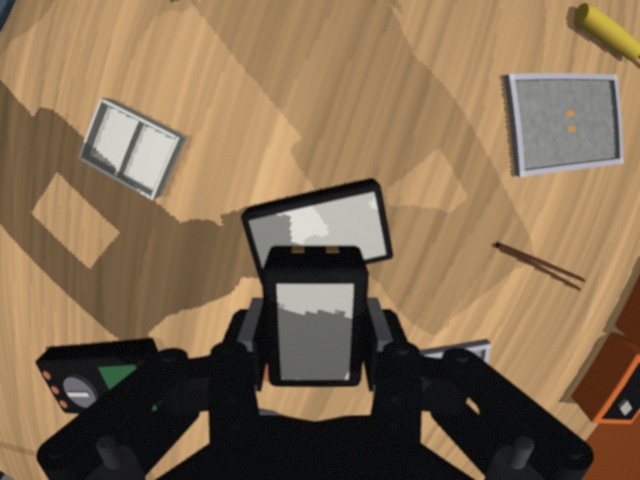

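The block is held straight, with its panel at (276–354, 283–380) and the slab undisturbed. I'll work out the grip offset and the move.

```bash
python3 - <<'E'
from h import *
k=cur();w=wworld([(276,283),(354,283),(356,380),(276,382)],k[2]+.02)-k[:2];a=np.radians(k[3]);tx=np.array([np.sin(a),-np.cos(a)]);print(w@tx,w@[np.cos(a),np.sin(a)]);off=(w@tx).mean();print(off)
b=np.radians(94.1);t=np.array([.4432,.396])-off*np.array([np.sin(b),-np.cos(b)]);print(t)
k=go(k,*t,.15,94.1)
E
```

```text
[-0.0246968  -0.02471283  0.01938934  0.02048377] [-0.01159143  0.01637166  0.01928577 -0.01372584]
-0.0023841284328642654
[0.44557803 0.39617046]
row [1.3161, 0.3775, -0.016, -0.4239] mm 548 deg 76
```

Emit:
drive_tool(plan=[[[0.04, 0.011, 0, 0], [0.11, 0.031, -0.01, -0.03], [0.2, 0.057, -0.015, -0.06], [0.29, 0.083, -0.015, -0.09], [0.38, 0.109, -0.015, -0.12], [0.47, 0.135, -0.015, -0.15], [0.56, 0.161, -0.015, -0.18], [0.65, 0.186, -0.015, -0.21], [0.74, 0.212, -0.015, -0.24], [0.83, 0.238, -0.015, -0.27], [0.9, 0.258, -0.015, -0.3], [0.95, 0.272, -0.015, -0.32]]])

```text
time_s: 17.62
eef_pos: [0.4485, 0.2458, 0.1478]
eef_rot: [-0.002, 0.124, 0.992, -0.001]
wrist_force: [0.3, -0.2, -2.1]
opening: 0.452
grasp_force: 60.8
```

Emit:
drive_tool(plan=[[[0, 0, 0, 0], [0, 0, 0, 0]]])

```text
time_s: 17.78
eef_pos: [0.4489, 0.244, 0.1479]
eef_rot: [-0.002, 0.126, 0.992, -0.001]
wrist_force: [0.9, 0.2, -1.7]
opening: 0.455
grasp_force: 60.9
```

```bash
python3 - <<'E'
from h import *
k=cur();print(k);k=go(k,.4456,.3962,.145,94.1)
E
```

```text
[ 0.44894038  0.24397608  0.14793723 75.50082618]
row [0.1034, 0.3663, 0.0073, -0.1033] mm 152 deg 19
```

Emit:
drive_tool(plan=[[[0.012, 0.043, 0, -0.02], [0.035, 0.12, 0.007, -0.05], [0.06, 0.21, 0.007, -0.08], [0.085, 0.3, 0.007, -0.103], [0.098, 0.345, 0.007, -0.103], [0.103, 0.366, 0.007, -0.103], [0.103, 0.366, 0.007, -0.103], [0.103, 0.366, 0.007, -0.103]]])

```text
time_s: 18.45
eef_pos: [0.4475, 0.394, 0.1462]
eef_rot: [-0.001, -0.034, 0.999, -0.001]
wrist_force: [0.9, -0.1, -0.5]
opening: 0.447
grasp_force: 61.1
```

Emit:
drive_tool(plan=[[[0, 0, 0, 0], [0, 0, 0.05, 0], [0, 0, 0.13, 0], [0, 0, 0.2, 0], [0, 0, 0.25, 0], [0, 0, 0.275, 0], [0, 0, 0.285, 0], [0, 0, 0.295, 0], [0, 0, 0.3, 0], [0, 0, 0.3, 0], [0, 0, 0.3, 0]]])

```text
time_s: 19.37
eef_pos: [0.4486, 0.396, 0.0286]
eef_rot: [0.001, -0.034, 0.999, 0.0]
wrist_force: [0.3, 0.7, -2.1]
opening: 0.447
grasp_force: 61.0
```

```bash
python3 - <<'E'
from h import *
import cv2
o=ctrl.get_obs();print(o['wrist_force'],o['opening'],cur())
im,d=ctrl.camera('wrist');cv2.imwrite('pics/w7.png',im[:,:,::-1])
E
```

```text
[ 0.31308713  0.73561745 -2.14149808] 0.4467609633214762 [4.48604327e-01 3.95950070e-01 2.86175382e-02 9.39341807e+01]
```

View pics/w7.png

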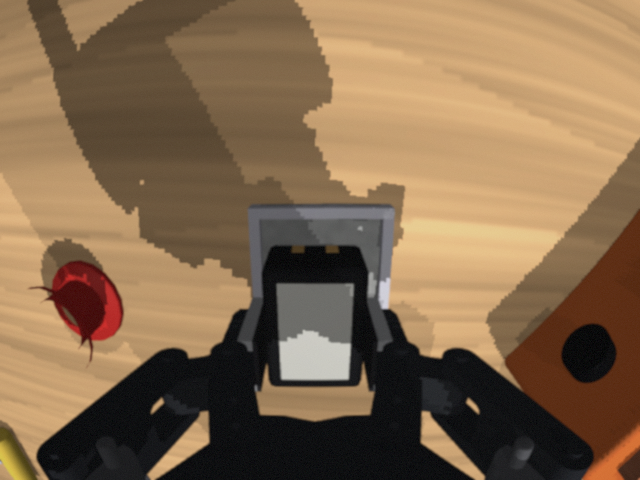

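The block hangs inside the rim, about 7 px left of the bay centre (rim 249–395). I'll measure how far to shift it.

```bash
python3 - <<'E'
from h import *
k=cur();print(k);w=wworld([(249,207),(395,206)],.01);print(w)
v=w[1]-w[0];v/=np.hypot(*v);n=np.array([v[1],-v[0]]);c=w.mean(0)+41*n*1e-3;print(c, np.degrees(np.arctan2(v[1],v[0])))
w=wworld([(276,283),(354,283),(356,380),(276,382)],k[2]+.02);print(w.mean(0))
E
```

```text
[4.48489507e-01 3.96036663e-01 2.85810028e-02 9.39396835e+01]
[[0.40860511 0.36508014]
 [0.40362934 0.42995047]]
[0.44699715 0.40065093] 94.38618976080288
[0.44845512 0.39734019]
```

Emit:
drive_tool(plan=[[[0.002, 0.004, 0, 0], [0.004, 0.0075, 0, 0], [0.004, 0.0075, 0.01, 0], [0.004, 0.0075, 0.02, 0], [0.004, 0.0075, 0.026, 0], [0.004, 0.0075, 0.03, 0], [0.004, 0.0075, 0.033, 0], [0.004, 0.0075, 0.033, 0], [0.004, 0.0075, 0.033, 0]]])

```text
time_s: 20.17
eef_pos: [0.4456, 0.3983, 0.0152]
eef_rot: [-0.001, -0.034, 0.999, -0.0]
wrist_force: [-6.6, -3.3, 11.2]
opening: 0.455
grasp_force: 62.6
```

Emit:
drive_tool(plan=[[[0, 0, -0.002, 0], [0, 0, -0.002, 0]]])

```text
time_s: 20.33
eef_pos: [0.446, 0.3985, 0.0153]
eef_rot: [0.0, -0.034, 0.999, 0.0]
wrist_force: [-1.5, -1.7, 4.0]
opening: 0.459
grasp_force: 61.9
```

Emit:
drive_tool(plan=[[[0, 0, 0, 0], [0, 0, 0, 0], [0, 0, 0, 0], [0, 0, 0, 0], [0, 0, 0, 0]]], jaw=0.2)

```text
time_s: 20.75
eef_pos: [0.446, 0.3984, 0.0148]
eef_rot: [-0.0, -0.034, 0.999, -0.0]
wrist_force: [0.9, 0.2, 0.4]
opening: 0.799
grasp_force: 0.0
```

Emit:
drive_tool(plan=[[[0, 0, -0.04, 0], [0, 0, -0.12, 0], [0, 0, -0.2, 0], [0, 0, -0.28, 0], [0, 0, -0.33, 0], [0, 0, -0.33, 0], [0, 0, -0.33, 0]]], jaw=0)

```text
time_s: 21.33
eef_pos: [0.4469, 0.399, 0.1486]
eef_rot: [0.002, -0.034, 0.999, 0.001]
wrist_force: [0.1, -0.4, 0.2]
opening: 0.995
grasp_force: 0.0
```

```bash
python3 - <<'E'
from h import *
import cv2
im,d=ctrl.camera('wrist');cv2.imwrite('pics/w8.png',im[:,:,::-1])
it,d=ctrl.camera('top');
c=cv2.resize(it[240:300,150:400,::-1],None,fx=3,fy=3,interpolation=cv2.INTER_CUBIC)
cv2.imwrite('pics/c8.png',np.vstack([c,cv2.resize(im[150:430,80:560,::-1],(750,400))]))
k=cur();print(k);go(k,.448,.085,.12,94)
E
```

```text
[ 0.44518789  0.39798495  0.14571244 93.93589814]
row [0.0467, -0.7811, 0.0643, -0.0004] mm 313 deg 0
```

View pics/c8.png

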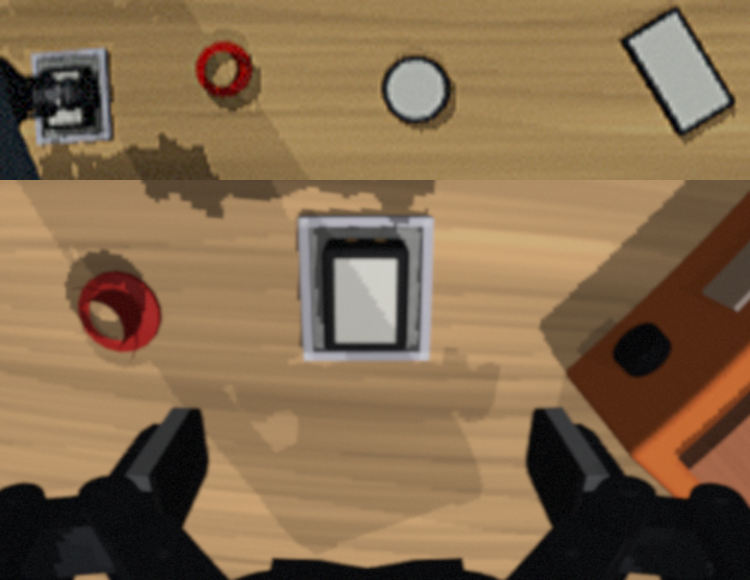

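The block sits flat in its bay with a gap all round. The disc is at about (288.7,270) and the slab at (376,264). I'll get their panel outlines with a threshold and check the disc and slab bays the same way.

```bash
python3 - <<'E'
from h import *
import cv2
it,_=ctrl.camera('top')
def blob(u0,v0,u1,v1,t=150):
    m=(it[v0:v1,u0:u1].min(2)>t).astype(np.uint8);n,l,s,c=cv2.connectedComponentsWithStats(m);i=1+s[1:,4].argmax()
    p=np.argwhere(l==i)[:,::-1].astype(np.float32)+[u0,v0];return c[i]+[u0,v0],p.astype(np.float32),s[i]
c,p,s=blob(270,245,310,290);print('disc',c,s,world(c,.03))
c,p,s=blob(350,235,400,290);r=cv2.minAreaRect(p);print('slab',c,r,world(c,.03),rect(cv2.boxPoints(r),.03))
k=cur();w=world(blob(270,245,310,290)[0],.03)[0];go(k,*w,.12,94)
E
```

```text
disc [288.13492063 269.11507937] [ 10  16  18  18 252] [[0.44972006 0.08614902]]
slab [375.9825784  262.99825784] ((375.95587158203125, 262.92645263671875), (33.442222595214844, 17.149858474731445), 59.03623962402344) [[ 0.46489272 -0.15049354]] (array([ 0.4651, -0.1504]), np.float64(30.5), array([46., 90., 46., 90.]))
row [0.0415, -0.7782, 0.0631, -0.0004] mm 312 deg 0
```

Emit:
drive_tool(plan=[[[0.004, -0.06, 0, 0], [0.01, -0.15, 0.02, 0], [0.016, -0.25, 0.04, 0], [0.022, -0.35, 0.063, 0], [0.028, -0.45, 0.063, 0], [0.034, -0.55, 0.063, 0], [0.038, -0.65, 0.063, 0], [0.042, -0.73, 0.063, 0], [0.042, -0.778, 0.063, 0], [0.042, -0.778, 0.063, 0], [0.042, -0.778, 0.063, 0]]])

```text
time_s: 22.4
eef_pos: [0.4498, 0.0861, 0.1207]
eef_rot: [-0.001, -0.033, 0.999, 0.0]
wrist_force: [0.6, 0.5, -0.5]
opening: 1.003
grasp_force: 0.0
```

Emit:
drive_tool(plan=[[[0, 0, 0, 0], [0, 0, 0, 0]]])

```text
time_s: 22.57
eef_pos: [0.45, 0.0879, 0.1212]
eef_rot: [-0.001, -0.035, 0.999, 0.0]
wrist_force: [-0.6, 0.9, -0.1]
opening: 1.002
grasp_force: 0.0
```

```bash
python3 - <<'E'
from h import *
import cv2
k=cur();print(k)
im,_=ctrl.camera('wrist');o=ctrl.get_obs()
m=(im[:300].min(2)>150).astype(np.uint8);n,l,s,c=cv2.connectedComponentsWithStats(m)
for i in range(1,n):
    if s[i,4]>300: print(s[i],c[i],wworld(c[i],.03,o))
go(k,.450,.086,.005,94)
E
```

```text
[4.50025058e-01 8.78795283e-02 1.21183033e-01 9.40063553e+01]
[  32    3   54   86 2252] [57.81527531 45.09902309] [[ 0.3093707  -0.10894757]]
[   0  188   70  112 3624] [ 30.37251656 247.69591611] [[ 0.46788903 -0.14575556]]
[ 276  215   73   69 3930] [311.75547074 249.05826972] [[0.45189704 0.08722326]]
row [0.0004, -0.0047, 0.2905, 0.0] mm 2 deg 0
```

Emit:
drive_tool(plan=[[[-0.003, -0.001, 0.05, 0], [-0.003, -0.001, 0.13, 0], [-0.003, -0.001, 0.2, 0], [-0.003, -0.001, 0.25, 0], [-0.003, -0.001, 0.275, 0], [-0.003, -0.001, 0.287, 0], [-0.003, -0.001, 0.287, 0], [-0.003, -0.001, 0.287, 0]]])

```text
time_s: 23.28
eef_pos: [0.4525, 0.0868, 0.0077]
eef_rot: [0.001, -0.035, 0.999, -0.0]
wrist_force: [-0.3, -1.0, 0.6]
opening: 0.998
grasp_force: 0.0
```

Emit:
drive_tool(plan=[[[0, 0, 0, 0], [0, 0, 0, 0], [0, 0, 0, 0], [0, 0, 0, 0], [0, 0, 0, 0], [0, 0, 0, 0], [0, 0, 0, 0]]], jaw=1)

```text
time_s: 23.87
eef_pos: [0.4531, 0.0864, 0.0087]
eef_rot: [0.001, -0.034, 0.999, -0.0]
wrist_force: [-1.8, 0.4, 10.1]
opening: 0.703
grasp_force: 63.3
```

Emit:
drive_tool(plan=[[[0, 0, -0.02, 0], [0, 0, -0.06, 0], [0, 0, -0.14, 0], [0, 0, -0.22, 0], [0, 0, -0.28, 0], [0, 0, -0.28, 0], [0, 0, -0.28, 0]]])

```text
time_s: 24.45
eef_pos: [0.453, 0.0864, 0.1209]
eef_rot: [0.002, -0.034, 0.999, -0.0]
wrist_force: [-0.2, -0.2, -3.5]
opening: 0.702
grasp_force: 65.8
```

```bash
python3 - <<'E'
from h import *
import cv2
o=ctrl.get_obs();print(o['wrist_force'],o['opening'],o['grasp_force'])
im,_=ctrl.camera('wrist');o=ctrl.get_obs()
m=(im[200:420,200:430].min(2)>110).astype(np.uint8);n,l,s,c=cv2.connectedComponentsWithStats(m)
k=cur();print(k)
for i in range(1,n):
    if s[i,4]>500: print(s[i],c[i]+200,wworld(c[i]+200,k[2]+.025,o))
k=go(k,.4767,-.3942,.12,94)
E
```

```text
[-0.22772069 -0.18162597 -3.51409226] 0.7024070971435676 65.76164603233337
[4.51653895e-01 8.64958341e-02 1.19208743e-01 9.39327799e+01]
[  0   0  57  21 814] [226.1990172 208.2960688] [[0.40296551 0.05519077]]
[  52  134  126   54 4500] [315.11266667 360.43066667] [[0.45946945 0.08820131]]
[ 33 177  30  43 588] [245.04421769 401.19387755] [[0.48349473 0.06069765]]
row [0.02, -1.2032, -0.002, -0.0004] mm 481 deg 0
```

Emit:
drive_tool(plan=[[[0, -0.03, 0, 0], [0.001, -0.09, 0, 0], [0.003, -0.17, 0, 0], [0.004, -0.26, 0, 0], [0.006, -0.35, 0, 0], [0.007, -0.44, 0, 0], [0.009, -0.53, 0, 0], [0.01, -0.62, 0, 0], [0.012, -0.71, 0, 0], [0.013, -0.8, 0, 0], [0.014, -0.86, 0, 0], [0.015, -0.9, 0, 0]]])

```text
time_s: 25.5
eef_pos: [0.4692, -0.275, 0.1169]
eef_rot: [-0.001, -0.033, 0.999, 0.001]
wrist_force: [-0.1, 0.9, -2.2]
opening: 0.703
grasp_force: 65.8
```

Emit:
drive_tool(plan=[[[0.001, -0.05, 0, 0], [0.002, -0.12, 0, 0], [0.003, -0.2, 0, 0], [0.004, -0.26, 0, 0], [0.005, -0.3, 0, 0], [0.005, -0.303, 0, 0], [0.005, -0.303, 0, 0], [0.005, -0.303, 0, 0]]])

```text
time_s: 26.17
eef_pos: [0.4762, -0.3922, 0.1174]
eef_rot: [-0.001, -0.035, 0.999, 0.002]
wrist_force: [0.1, -0.5, -1.8]
opening: 0.698
grasp_force: 65.7
```

```bash
python3 - <<'E'
from h import *
import cv2
print(cur())
im,_=ctrl.camera('wrist');o=ctrl.get_obs();cv2.imwrite('pics/w9.png',im[:,:,::-1])
k=cur();go(k,.4767,-.3942,.018,94)
E
```

```text
[ 0.47624948 -0.39224355  0.11742375 93.95779813]
row [-0.0003, -0.0052, 0.2494, -0.0001] mm 2 deg 0
```

Emit:
drive_tool(plan=[[[0, 0, 0, 0], [0, 0, 0.05, 0], [0, 0, 0.12, 0], [0, 0, 0.18, 0], [0, 0, 0.21, 0], [0, 0, 0.225, 0], [0, 0, 0.232, 0], [0, 0, 0.237, 0], [0, 0, 0.24, 0], [0, 0, 0.24, 0], [0, 0, 0.24, 0]]])

```text
time_s: 27.13
eef_pos: [0.4773, -0.3947, 0.0241]
eef_rot: [0.001, -0.034, 0.999, -0.001]
wrist_force: [0.9, -0.1, -2.0]
opening: 0.704
grasp_force: 65.7
```

```bash
python3 - <<'E'
from h import *
import cv2
o=ctrl.get_obs();print(o['wrist_force'],cur())
im,_=ctrl.camera('wrist');cv2.imwrite('pics/w10.png',im[:,:,::-1])
E
```

```text
[ 0.91114613 -0.1096064  -1.97226715] [ 4.77348689e-01 -3.94747367e-01  2.40997840e-02  9.39356069e+01]
```

View pics/w10.png

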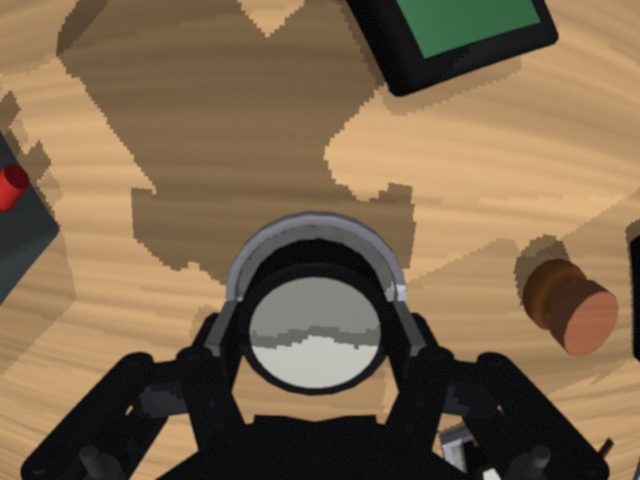

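The disc hangs over its bay: rim 227–407, top 212, disc panel centred at (315,332). Checking the fore-aft fit numerically.

```bash
python3 - <<'E'
from h import *
k=cur();print('bay',wworld([316,212],.01)+[.044,0],'disc far/near',wworld([(315,276),(315,389)],.046),'sides',wworld([(249,332),(381,332)],.046),k)
E
```

```text
bay [[ 0.48074203 -0.39587028]] disc far/near [[ 0.45140437 -0.39528768]
 [ 0.50188899 -0.3918087 ]] sides [[ 0.47620023 -0.4185393 ]
 [ 0.472776   -0.36885856]] [ 4.77267377e-01 -3.94661220e-01  2.39534876e-02  9.39361844e+01]
```

Emit:
drive_tool(plan=[[[-0.004, -0.001, 0, 0], [-0.0075, -0.003, 0, 0], [-0.0075, -0.003, 0.01, 0], [-0.0075, -0.003, 0.018, 0], [-0.0075, -0.003, 0.022, 0], [-0.0075, -0.003, 0.025, 0], [-0.0075, -0.003, 0.027, 0], [-0.0075, -0.003, 0.027, 0], [-0.0075, -0.003, 0.027, 0]]])

```text
time_s: 27.93
eef_pos: [0.4798, -0.3949, 0.0128]
eef_rot: [-0.0, -0.034, 0.999, 0.0]
wrist_force: [-3.4, 2.8, 4.5]
opening: 0.701
grasp_force: 66.6
```

Contact. I'll release, rise and head for the slab.

Emit:
drive_tool(plan=[[[0, 0, 0, 0], [0, 0, 0, 0], [0, 0, 0, 0], [0, 0, 0, 0], [0, 0, 0, 0]]], jaw=0)

```text
time_s: 28.35
eef_pos: [0.4799, -0.3952, 0.0121]
eef_rot: [0.0, -0.034, 0.999, -0.0]
wrist_force: [-0.7, 0.0, 0.4]
opening: 0.999
grasp_force: 0.0
```

Emit:
drive_tool(plan=[[[0, 0, -0.03, 0], [0, 0, -0.1, 0], [0, 0, -0.18, 0], [0, 0, -0.25, 0], [0, 0, -0.27, 0], [0, 0, -0.27, 0], [0, 0, -0.27, 0]]], jaw=0)

```text
time_s: 28.93
eef_pos: [0.48, -0.3952, 0.1207]
eef_rot: [0.0, -0.034, 0.999, -0.0]
wrist_force: [-0.1, -0.1, -0.9]
opening: 0.998
grasp_force: 0.0
```

```bash
python3 - <<'E'
from h import *
k=cur();print(k);k=go(k,.4658,-.1498,.12,120.3)
E
```

```text
[ 0.4799724  -0.39518877  0.1206713  93.93542085]
row [-0.0068, 0.6145, 0.0017, -0.1465] mm 246 deg 26
```

Emit:
drive_tool(plan=[[[0, 0.06, 0, -0.03], [-0.002, 0.15, 0, -0.06], [-0.003, 0.25, 0, -0.09], [-0.004, 0.35, 0, -0.12], [-0.005, 0.45, 0, -0.146], [-0.006, 0.54, 0, -0.146], [-0.007, 0.6, 0, -0.146], [-0.007, 0.615, 0, -0.146], [-0.007, 0.615, 0, -0.146], [-0.007, 0.615, 0, -0.146], [-0.007, 0.615, 0, -0.146]]])

```text
time_s: 29.85
eef_pos: [0.4658, -0.1506, 0.1198]
eef_rot: [-0.0, -0.26, 0.966, 0.0]
wrist_force: [-0.8, -0.8, 0.3]
opening: 1.0
grasp_force: 0.0
```

```bash
python3 - <<'E'
from h import *
import cv2
im,_=ctrl.camera('wrist');o=ctrl.get_obs();k=cur();print(k)
m=(im.min(2)>140).astype(np.uint8);n,l,s,c=cv2.connectedComponentsWithStats(m)
for i in range(1,n):
    if s[i,4]>1500:
        r=cv2.minAreaRect(np.argwhere(l==i)[:,::-1].astype(np.float32));b=wworld(cv2.boxPoints(r),.03,o);e=np.roll(b,-1,0)-b
        print(s[i],r,wworld(r[0],.03,o),np.hypot(*e.T).round(3),np.degrees(np.arctan2(e[:,1],e[:,0])).round(1))
go(k,.4658,-.1498,.005,120.3)
it,_=ctrl.camera('top');cv2.imwrite('pics/t10.png',it[:,:,::-1])
E
```

```text
[ 4.65865021e-01 -1.50818939e-01  1.19862023e-01  1.20133003e+02]
[ 449   23   54   61 1672] ((478.55462646484375, 50.08726119995117), (56.70702362060547, 37.27961730957031), 46.63658142089844) [[ 0.29605266 -0.12576036]] [0.029 0.038 0.03  0.037] [ 166.8   79.6  -15.2 -101.5]
[ 405   47  113   77 2689] ((461.75006103515625, 63.7500114440918), (74.2462158203125, 93.33808135986328), 45.0) [[ 0.31187771 -0.13085807]] [0.069 0.05  0.072 0.047] [ 168.2   81.6  -13.9 -101.2]
[   6   77   42   64 2110] ((26.5, 108.5), (63.0, 41.0), 90.0) [[ 0.48056819 -0.39579637]] [0.049 0.048 0.048 0.052] [ 108.3   27.9  -67.3 -152.3]
[ 276  181   76  131 9201] ((313.5, 246.0), (130.0, 75.0), 90.0) [[ 0.46574562 -0.15163912]] [0.047 0.091 0.053 0.091] [ 120.1   31.8  -59.9 -151.7]
row [-0.0011, 0.0023, 0.2872, -0.0009] mm 1 deg 0
```

Emit:
drive_tool(plan=[[[0, 0, 0.05, 0], [0, 0, 0.13, 0], [0, 0, 0.2, 0], [0, 0, 0.25, 0], [0, 0, 0.27, 0], [0, 0, 0.283, 0], [0, 0, 0.283, 0], [0, 0, 0.283, 0]]])

```text
time_s: 30.62
eef_pos: [0.4666, -0.1503, 0.0078]
eef_rot: [0.0, -0.26, 0.966, -0.001]
wrist_force: [0.3, 0.8, 0.5]
opening: 0.999
grasp_force: 0.0
```

Emit:
drive_tool(plan=[[[0, 0, 0, 0], [0, 0, 0, 0], [0, 0, 0, 0], [0, 0, 0, 0], [0, 0, 0, 0], [0, 0, 0, 0], [0, 0, 0, 0]]], jaw=1)

```text
time_s: 31.2
eef_pos: [0.467, -0.1502, 0.0085]
eef_rot: [0.001, -0.261, 0.965, -0.001]
wrist_force: [-0.8, 0.2, 4.8]
opening: 0.685
grasp_force: 64.9
```

Emit:
drive_tool(plan=[[[0, 0, -0.02, 0], [0, 0, -0.06, 0], [0, 0, -0.14, 0], [0, 0, -0.22, 0], [0, 0, -0.28, 0], [0, 0, -0.28, 0], [0, 0, -0.28, 0]]])

```text
time_s: 31.78
eef_pos: [0.4667, -0.1499, 0.1206]
eef_rot: [0.001, -0.261, 0.965, -0.001]
wrist_force: [-1.2, -0.2, -3.7]
opening: 0.682
grasp_force: 66.0
```

```bash
python3 - <<'E'
from h import *
import cv2
o=ctrl.get_obs();print(o['wrist_force'],o['torque'],o['opening'])
k=cur();print(k);k=go(k,.6446,.012,.125,117.3)
E
```

```text
[-1.24829693 -0.18663227 -3.72714176] [ 0.01585365  0.01023876 -0.03150801] 0.6819613865174432
[  0.46668836  -0.1498931    0.1206265  120.22874925]
row [-0.5881, 0.1258, -0.0109, 0.0163] mm 241 deg -3
```

```bash
python3 - <<'E'
from h import *
import cv2
for f in ['pics/top0.png','pics/t10.png']:
    im=cv2.imread(f).astype(int)
    sub=im[160:235,280:350];m=((sub.max(2)-sub.min(2))<40).astype(np.uint8)  # grey: floor and rim
    n,l,s,c=cv2.connectedComponentsWithStats(m);i=1+s[1:,4].argmax()
    p=np.argwhere(l==i)[:,::-1].astype(np.float32)+np.float32([280,160]);r=cv2.minAreaRect(p)
    print(f,s[i],r,rect(cv2.boxPoints(r),.01),world(c[i]+[280,160],.007))
E
```

```text
pics/top0.png [  10    9   50   57 1530] ((314.5764465332031, 197.14010620117188), (48.523685455322266, 32.0032844543457), 61.38954162597656) (array([0.6465, 0.0142]), np.float64(28.2), array([ 88., 134.,  88., 133.])) [[0.64690086 0.01395769]]
pics/t10.png [  10    9   50   57 1527] ((314.6656494140625, 197.13694763183594), (48.60348892211914, 31.843666076660156), 61.38954162597656) (array([0.6465, 0.014 ]), np.float64(28.2), array([ 88., 134.,  87., 134.])) [[0.64673015 0.01396748]]
```

```bash
python3 - <<'E'
from h import *
k=cur();print(k);k=go(k,.647,.013,.125,117.8)
E
```

```text
[  0.46668836  -0.1498931    0.1206265  120.22874925]
row [-0.5945, 0.1249, -0.0109, 0.0135] mm 243 deg -2
```

Emit:
drive_tool(plan=[[[-0.04, 0.008, 0, 0.013], [-0.11, 0.023, -0.01, 0.013], [-0.2, 0.042, -0.01, 0.013], [-0.29, 0.061, -0.01, 0.013], [-0.38, 0.08, -0.01, 0.013], [-0.47, 0.099, -0.01, 0.013], [-0.55, 0.116, -0.01, 0.013], [-0.585, 0.123, -0.01, 0.013], [-0.595, 0.125, -0.01, 0.013], [-0.595, 0.125, -0.01, 0.013], [-0.595, 0.125, -0.01, 0.013]]])

```text
time_s: 32.7
eef_pos: [0.6445, 0.0132, 0.121]
eef_rot: [-0.002, -0.241, 0.971, 0.001]
wrist_force: [0.5, -0.3, -3.3]
opening: 0.689
grasp_force: 65.8
```

Emit:
drive_tool(plan=[[[0, 0, 0, 0], [0, 0, 0.05, 0], [0, 0, 0.12, 0], [0, 0, 0.18, 0], [0, 0, 0.21, 0], [0, 0, 0.225, 0], [0, 0, 0.235, 0], [0, 0, 0.24, 0], [0, 0, 0.245, 0], [0, 0, 0.245, 0], [0, 0, 0.245, 0]]])

```text
time_s: 33.62
eef_pos: [0.6471, 0.0134, 0.0261]
eef_rot: [0.001, -0.241, 0.971, -0.0]
wrist_force: [-0.4, 0.1, -3.3]
opening: 0.684
grasp_force: 65.7
```

```bash
python3 - <<'E'
from h import *
import cv2
o=ctrl.get_obs();print(o['wrist_force'],o['time_s']);k=cur();print(k)
im,_=ctrl.camera('wrist');go(k,.647,.013,.012,117.8)
# rim profile along image columns/rows (saturation vs. wood)
h=im.astype(int);sat=h.max(2)-h.min(2)
print('row 235 sat',[(u,sat[235,u],h[235,u,1]) for u in range(200,430,6)])
print('col 300 sat',[(v,sat[v,300],h[v,300,1]) for v in range(150,300,5)])
E
```

```text
[-0.4066247   0.06990978 -3.32617765] 33.6167
[6.47060923e-01 1.34090346e-02 2.60513136e-02 1.17880912e+02]
row [0.0006, -0.0008, 0.0351, 0.0004] mm 0 deg 0
row 235 sat [(200, np.int64(54), np.int64(106)), (206, np.int64(56), np.int64(110)), (212, np.int64(56), np.int64(110)), (218, np.int64(53), np.int64(108)), (224, np.int64(5), np.int64(122)), (230, np.int64(1), np.int64(36)), (236, np.int64(2), np.int64(15)), (242, np.int64(1), np.int64(51)), (248, np.int64(6), np.int64(140)), (254, np.int64(6), np.int64(138)), (260, np.int64(6), np.int64(137)), (266, np.int64(5), np.int64(138)), (272, np.int64(5), np.int64(109)), (278, np.int64(4), np.int64(110)), (284, np.int64(5), np.int64(107)), (290, np.int64(5), np.int64(111)), (296, np.int64(4), np.int64(107)), (302, np.int64(5), np.int64(108)), (308, np.int64(4), np.int64(110)), (314, np.int64(4), np.int64(109)), (320, np.int64(4), np.int64(109)), (326, np.int64(5), np.int64(108)), (332, np.int64(4), np.int64(108)), (338, np.int64(4), np.int64(109)), (344, np.int64(6), np.int64(108)), (350, np.int64(4), np.int64(108)), (356, np.int64(4), 
[... 787 characters left out ...]
(59)), (200, np.int64(4), np.int64(13)), (205, np.int64(4), np.int64(9)), (210, np.int64(4), np.int64(15)), (215, np.int64(4), np.int64(11)), (220, np.int64(5), np.int64(17)), (225, np.int64(5), np.int64(108)), (230, np.int64(5), np.int64(110)), (235, np.int64(5), np.int64(110)), (240, np.int64(4), np.int64(109)), (245, np.int64(3), np.int64(107)), (250, np.int64(5), np.int64(109)), (255, np.int64(3), np.int64(107)), (260, np.int64(5), np.int64(107)), (265, np.int64(4), np.int64(109)), (270, np.int64(5), np.int64(110)), (275, np.int64(4), np.int64(108)), (280, np.int64(4), np.int64(108)), (285, np.int64(3), np.int64(108)), (290, np.int64(5), np.int64(109)), (295, np.int64(4), np.int64(107))]
```

```bash
python3 - <<'E'
from h import *
k=cur();a=np.radians(k[3]);tx=np.array([-np.sin(a),np.cos(a)])
print((wworld([(300,162)],.01)-k[:2])@tx*1e3-65,(wworld([(300,223)],k[2]+.0215)-k[:2])@tx*1e3-46)
E
```

```text
[-3.39719699] [-1.49656497]
```

Emit:
drive_tool(plan=[[[-0.003, 0, 0, 0], [-0.004, 0, 0, 0], [-0.004, 0, 0.01, 0], [-0.004, 0, 0.02, 0], [-0.004, 0, 0.025, 0], [-0.004, 0, 0.029, 0], [-0.004, 0, 0.032, 0], [-0.004, 0, 0.032, 0], [-0.004, 0, 0.032, 0]]])

```text
time_s: 34.42
eef_pos: [0.6477, 0.0143, 0.0126]
eef_rot: [-0.0, -0.241, 0.971, -0.0]
wrist_force: [-3.4, 0.1, 3.4]
opening: 0.688
grasp_force: 66.6
```

Contact. I'll release, rise, and move clear so I can check the result numerically.

Emit:
drive_tool(plan=[[[0, 0, 0, 0], [0, 0, 0, 0], [0, 0, 0, 0], [0, 0, 0, 0], [0, 0, 0, 0]]], jaw=0)

```text
time_s: 34.83
eef_pos: [0.6479, 0.0142, 0.0122]
eef_rot: [0.0, -0.241, 0.971, -0.0]
wrist_force: [-1.0, 0.2, 0.3]
opening: 1.004
grasp_force: 0.0
```

Emit:
drive_tool(plan=[[[0, 0, -0.03, 0], [0, 0, -0.1, 0], [0, 0, -0.18, 0], [0, 0, -0.26, 0], [0, 0, -0.34, 0], [0, 0, -0.42, 0], [0, 0, -0.45, 0], [0, 0, -0.45, 0]]])

```text
time_s: 35.5
eef_pos: [0.6504, 0.0139, 0.1978]
eef_rot: [0.004, -0.241, 0.971, -0.002]
wrist_force: [-0.1, -0.3, 0.2]
opening: 0.996
grasp_force: 0.0
```

Emit:
drive_tool(plan=[[[0.1, 0, 0, 0], [0.2, 0, 0, 0], [0.3, 0, 0, 0], [0.4, 0, 0, 0], [0.5, 0, 0, 0], [0.6, 0, 0, 0], [0.6, 0, 0, 0], [0.6, 0, 0, 0]]])

```text
time_s: 36.17
eef_pos: [0.4335, -0.0983, 0.1908]
eef_rot: [-0.001, -0.239, 0.971, 0.001]
wrist_force: [-0.0, 0.3, 0.8]
opening: 1.003
grasp_force: 0.0
```

```bash
python3 - <<'E'
from h import *
import cv2
im,d=ctrl.camera('top');print(cur())
i=ctrl.camera_info('top');K=i['camera_matrix'];R=i['R'];C=-R.T@i['t']
h=im.astype(int);sat=h.max(2)-h.min(2)
for n,(u,v,r) in dict(slab=(315,197,32),stick=(413,207,26),disc=(464,258,21),puck=(231,201,16),block=(174,272,20)).items():
    S=np.s_[v-r:v+r,u-r:u+r]
    def big(m):
        n,l,s,c=cv2.connectedComponentsWithStats(m.astype(np.uint8));j=1+s[1:,4].argmax();p=np.argwhere(l==j)[:,::-1].astype(np.float32)+np.float32([u-r,v-r])
        return p
    g=big(sat[S]<35);hu=cv2.minAreaRect(g)
    w=big(h[S].min(2)>145)
    a=cv2.minAreaRect(w)
    z=np.array([ (lambda q:(C+R.T@(np.linalg.solve(K,[*q,1.])*d[int(q[1]),int(q[0])]))[2])(q) for q in w])
    print(n,'offset mm',((world(a[0],.034)-world(hu[0],.01))*1e3).round(1),'ang',rect(cv2.boxPoints(hu),.01)[1:],rect(cv2.boxPoints(a),.034)[1:],'top z',np.median(z).round(4),z.std().round(4))
E
```

```text
[ 4.34900470e-01 -9.80723684e-02  1.91364547e-01  1.17767944e+02]
slab offset mm [[-0.4  0.2]] ang (np.float64(28.1), array([ 88., 133.,  87., 133.])) (np.float64(27.4), array([47., 92., 47., 92.])) top z 0.0339 0.0029
stick offset mm [[-4.8 -3.1]] ang (np.float64(23.7), array([ 60., 117.,  60., 117.])) (np.float64(24.3), array([19., 75., 19., 75.])) top z 0.0341 0.106
disc offset mm [[-1.7 -1.4]] ang (np.float64(134.1), array([88., 87., 88., 87.])) (np.float64(134.1), array([46., 46., 46., 46.])) top z 0.034 0.0916
puck offset mm [[-4.2 -2.3]] ang (np.float64(0.2), array([60., 61., 60., 60.])) (np.float64(0.2), array([19., 19., 19., 19.])) top z 0.0341 0.0028
block offset mm [[-0.2  1. ]] ang (np.float64(4.1), array([69., 85., 69., 84.])) (np.float64(5.7), array([26., 42., 26., 42.])) top z 0.0347 0.0032
```

All five tops read 34 mm, which puts every pack on its bay floor. All offsets are within the 8 mm play.

```bash
python3 -c "
from bench import ctrl
print(ctrl.hand_in())"
```

```text
the job is handed in; nothing more can be done
None
```

I took both stacks apart and lowered all five packs into their matching bays, flat on the floor by the depth reading and released, and handed the job in at about 36 s on the robot clock.

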